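Lift the sauce caddy out of the delivery crate and hold it level

ROBOT

A 6-joint arm with a two-finger parallel gripper is mounted at the origin on the work surface. World frame = base frame: x ahead of the robot, y to its left, z up, the work surface at z = 0. Lengths are in m, angles in degrees, forces in N, time in s.
With the tool pointing down it reaches from about 0.25 to 0.725 m from the base axis. Payload 9.7 kg.
Tool frame: the origin (TCP) lies between the finger pads; the fingertips stand bot.tcp_to_tips ahead of it and the grasp point (between the pads) lies 2 mm behind it (bot.tcp_to_tips is the distance from the TCP to the fingertips, in m); z points along the fingers, y is the line along which they close (so a half turn about z gives the same grasp; the last joint's range is limited). The gripper opens to 85 mm and grips with 20 to 120 N. Pads are 22 mm wide; open, the fingers measure 114 mm over their backs; the gripper's body (76 mm by 85 mm) begins 54 mm behind the grasp point. The pads swing forward as they close: fully open they stand 13 mm farther back than shut.
Start: joints at [-66.75, 4.979, 10.078, 95.1, 0, 90], TCP at [0.217, -0.505, 0.248] pointing down, gripper open.
Joint ranges: [-179.16, 179.16], [-48.56, 103.87], [-65.8, 70.77], [-126.05, 130.52], [-82.76, 87.17], [-180, 180]. Speed limits (degrees/s): [127.2, 127.2, 147.25, 180, 180, 180].

INTERFACE

Orientations are given as [roll, pitch, yaw] about the fixed x, y, z axes, in that order (R = Rz(yaw) Ry(pitch) Rx(roll)).
In Python, from workcell import sensors, camera, camera_params, bot gives the robot as it stands.
- The arm moves only by the tool apply_moves, never from a script. Its argument "motion" is a list of rows, each an object with "jaw": the opening, from -1 (shut) to 1 (fully open); "xyz": the shift along the tool's x, y, z in mm, a list of three; "twist": the turn about the tool's z in rad. A call has 1 to 5 rows; each row is the pose to reach, as a shift and turn from the pose commanded when the call began, along the tool's axes at that moment; what a row does not reach only later rows make up. A row lasts 1/8 s, in which the tool goes at most 62.5 mm and 10.7 degrees, less where a joint would pass 70% of its speed; a pose out of reach is approached as far as the arm can. A call with a gripper value outside its range is refused whole. The fingers move at their own pace and stop on an object; "grip_force" is the grip in N (left out, the last holds). Time passes only in rows, so rows that repeat a pose let the fingers close. It gives the time, the measured TCP pose, the force, the opening and the grip force at its end, in the units of the state.
- sensors.get_obs(): the state, without advancing time (a new reading comes with each control period).
- camera(name): name is "scene" or "top"; returns (picture, depth): 400x640x3 uint8, red, green, blue; 400x640 float32, m along the optical axis (not along the pixel's ray), 0 where there is no reading.
- camera_params(name): a dict with "mtx" (3x3 intrinsics, pixels), "rvec" (rotation vector, rad) and "tvec" (3), from world to camera coordinates, as OpenCV has them. Camera axes: x right, y down, z forward; pixel columns grow to the right and rows downward; lengths in m; the calibration is good to about 2 mm. A picture is of the moment at which its call begins. camera_params takes no time and is no camera call.
- bot.job_done(): hands the job in; it is judged then, once.
The state is a dict: "time": time; "q": joint angles; "qd": joint speeds; "joint_efforts": joint torques, N m; "ee_pos": TCP position; "tcp_rot": TCP orientation; "wrist_force": force on the tool from outside, world axes, zero at the start; "torque": the same for the moment, N m; "opening": finger opening in m; "grasp_force": force on a finger pad.
Only numpy, scipy, OpenCV 4.12 (cv2) and the standard library are available. Lean on these libraries where they do the work, as an engineer would, in place of code of your own. Each camera call takes 0.05 s, during which the arm holds its last target. There are 200 camera calls.

TASK

Pick the red-handled steel caddy with its two sauce jars out of the blue delivery crate, from among the other goods: take it by its handle, lift it until its underside is at least 5 cm above the crate's rim, and hold it there over the crate, level and still, for at least three seconds, ready for a colleague to take. Both jars stay standing in the caddy, never tip the caddy, and leave the other goods in and beside the crate where they are. The program finishes while still holding the caddy up: do not set it down or let go.

Things in the scene. Friction and masses are not known exactly. Their poses are not given: they have to be found in the camera images.
- crate: open blue plastic crate, fixed, 300 (its x) by 520 (its y) by 80 mm high, walls and floor 5 mm thick; origin at the centre of its underside on the table, z up, so its rim is 80 mm above the origin. It stands at a different place and yaw each time.
- caddy: loose steel tray 164 (x) by 80 (y) by 30 mm high, 4 mm walls and floor, on the crate's floor in its +y or -y end; two pockets (centres x = -40, +40 mm), a sauce jar in each. A flat upright, 16 mm wide, at each end (x = -85, +85 mm) carries a handle bar along x over the jars. Origin at the centre of its underside, z up; 0.26 kg, with the jars about 0.7 kg (weights vary by 20 %).
- caddy_handle (a point): middle of the caddy's red handle grip, 150 mm above the caddy's underside, axes as the caddy's. The red grip is a bar 130 mm long along x, 18 mm wide in y and 22 mm high (139 to 161 mm above the caddy's underside); the jars' tops are 30 mm below its underside.
- berry: full sauce jar with white lid and red label, standing loose in one pocket of the caddy (either one), 66 mm diameter, 105 mm high, about 0.28 kg; origin at the centre of its underside, 4 mm above the caddy's underside.
- caramel: half-empty amber sauce jar with yellow lid and pale label, standing loose in the other pocket, 66 mm diameter, 105 mm high, about 0.14 kg, so the loaded caddy's balance point lies about 8 mm from its middle towards the red-labelled jar; origin at the centre of its underside.
- carton: brown cardboard carton with a red patch on two sides and pale tape on top, 110 by 120 by 85 mm high, loose in the end of the crate where the caddy is not; leave alone. Origin at the centre of its underside.
- jam: jar with blue lid and blue label, 66 mm diameter, 100 mm high, loose in the middle of the crate; leave alone. Origin at the centre of its underside.
- can: can with a green label, 66 mm diameter, 90 mm high, loose in the middle of the crate; leave alone. Origin at the centre of its underside.
- shaker: open steel shaker cup, 86 mm diameter, 150 mm high, loose on the table to the left (+y) of the crate; leave alone. Origin at the centre of its underside.
Things that resemble listed ones, but are neither listed nor needed, are in the scene too. Leave any orange look-alike of the caddy alone.

How it is judged:
By the outcome, as a careful person would: the job done as asked, in the order asked, and still so for the second after the job is handed in, while the arm keeps its last pose, push and grip.
It also fails if it takes over 43 s, if anything falls off the work surface, if the arm or the gripper's body presses on something with over 40 N, if the wrist force passes 120 N, or if a joint passes its speed limit or range.

## Working session

There is one attempt and no reset: what is moved stays moved. The work goes in short steps, Python scripts to look and compute and a tool call to move; the robot and the scene stay as the last step left them, time stands still between calls to the robot, and variables do not carry over. Pictures are saved under pics/ and viewed, at most 10 in all, crops included, and the job is handed in when it is done.

Besides the shell and the picture viewer there is one more tool, called by a JSON object that holds its "method" and its "body". apply_moves: Moves the arm, as the interface text tells. Its arguments: {"type":"object","properties":{"motion":{"type":"array","items":{"type":"object","properties":{"jaw":{"type":"number"},"xyz":{"type":"array","items":{"type":"number"}},"twist":{"type":"number"}}}},"grip_force":{"type":"number"}},"required":["motion"]}

```bash
mkdir -p pics; python3 - <<'E'
from workcell import sensors, camera, camera_params, bot
import cv2, numpy as np
for n in ("scene","top"):
    p,d=camera(n); np.savez(f"pics/{n}0.npz",p=p,d=d); cv2.imwrite(f"pics/{n}0.png",p[:,:,::-1])
    c=camera_params(n); print(n,c['mtx'].tolist(),c['rvec'],c['tvec'])
o=sensors.get_obs(); print(o); print(bot.tcp_to_tips)
E
```

```text
scene [[461.9377396551277, 0.0, 315.4883892587339], [0.0, 461.9377396551277, 201.5482710240337], [0.0, 0.0, 1.0]] [ 1.70413749  1.79576862 -0.7880757 ] [-0.16577841 -0.31002337  1.74832677]
top [[484.64628882692153, 0.0, 315.6538483061772], [0.0, 484.64628882692153, 199.9209601350871], [0.0, 0.0, 1.0]] [ 2.18146916 -2.1973275   0.08074724] [0.18259689 0.57057164 1.34897323]
{'time': 0.1, 'q': array([-6.67522284e+01,  5.00818240e+00,  1.00398575e+01,  9.50985040e+01,
        1.42113570e-03,  9.00017822e+01]), 'qd': array([ 0.11660083, -0.01876582,  0.11049298,  0.09027485, -0.04251478,
        0.0031513 ]), 'joint_efforts': array([ 1.28033429e-03, -5.21561444e+01,  4.65654230e+01,  1.60429819e-02,
        7.76960201e-05,  4.44161145e-06]), 'ee_pos': array([ 0.2170275 , -0.50518251,  0.24765944]), 'tcp_rot': array([-1.79933171e+02, -1.41905602e-03,  2.32459878e+01]), 'wrist_force': array([ 0.49564871, -0.37435376, -0.45195079]), 'torque': array([ 0.01458385, -0.01009739,  0.04115436]), 'grasp_force': 0.0, 'opening': 0.0854981716953545}
0.017
```

View pics/scene0.png

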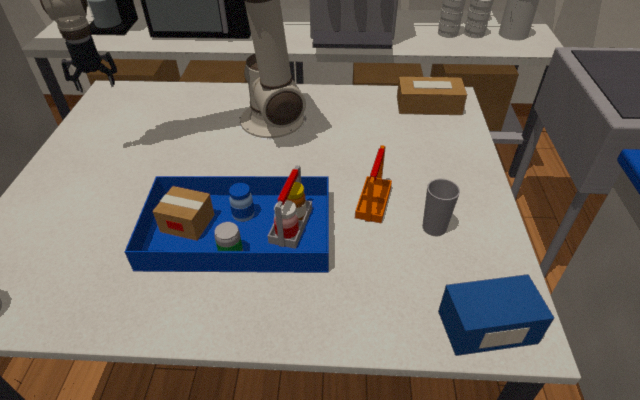

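View pics/top0.png

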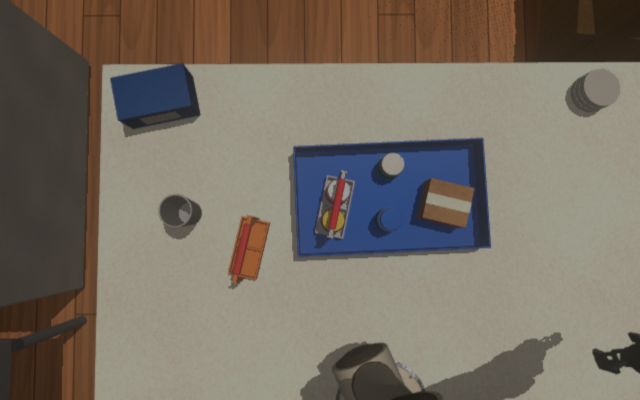

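The top view shows the caddy at about (335,207), with the red grip running from (343,175) to (332,235). The white lid is on the far side (337,190) and the yellow one on the near side (333,220). The orange look-alike is outside the crate at (248,248). Next I measure the red grip in both views.

```bash
cat > h.py <<'E'
import cv2, numpy as np
from workcell import camera_params
def cast(n,uv,z):
    c=camera_params(n);R=cv2.Rodrigues(c['rvec'])[0];C=-R.T@c['tvec'].ravel()
    uv=np.asarray(uv,float).reshape(-1,2)
    r=(np.c_[uv,np.ones(len(uv))]@np.linalg.inv(c['mtx']).T)@R
    return C+r*((z-C[2])/r[:,2])[:,None]
def pts(n,v,u,d):
    c=camera_params(n);R=cv2.Rodrigues(c['rvec'])[0]
    r=np.c_[u,v,np.ones(len(u))]@np.linalg.inv(c['mtx']).T
    return (r*d[v,u][:,None]-c['tvec'].ravel())@R
def red(p,box):
    h=cv2.cvtColor(p,cv2.COLOR_RGB2HSV);m=((h[...,0]<6)|(h[...,0]>174))&(h[...,1]>190)&(h[...,2]>90)
    k=np.zeros_like(m);k[box[1]:box[3],box[0]:box[2]]=1;m=(m&k).astype(np.uint8)
    n,l,s,_=cv2.connectedComponentsWithStats(m);return l==1+s[1:,4].argmax()
def grip(n,p,d,box):
    v,u=np.nonzero(red(p,box));P=pts(n,v,u,d);P=P[d[v,u]>0];return u,v,P
E
python3 - <<'E'
from h import *
for n,b in (("top",(310,155,365,250)),("scene",(265,155,315,225))):
    f=np.load(f"pics/{n}0.npz");p,d=f['p'],f['d'];u,v,P=grip(n,p,d,b)
    print(n,len(u),(u.min(),u.max(),v.min(),v.max()),'z pct',np.percentile(P[:,2],[5,25,50,75,95]).round(4))
    if n=="top":
        X=cast(n,np.c_[u,v],.166)[:,:2]
    else:
        X=P[np.abs(P[:,2]-.155)<.02][:,:2]
    rc=cv2.minAreaRect(X.astype(np.float32)*1000);print(rc);bx=cv2.boxPoints(rc)
    D=P[(P[:,2]>.135)][:,:2];print('depth rect',cv2.minAreaRect(D.astype(np.float32)*1000),len(D))
    w,V=np.linalg.eigh(np.cov(X.T));a=V[:,1];print('pca deg',np.degrees(np.arctan2(a[1],a[0])),'mean',X.mean(0))
# lids on z=.114
f=np.load("pics/top0.npz")
h=cv2.cvtColor(f['p'],cv2.COLOR_RGB2HSV)
m=(h[...,0]>98)&(h[...,0]<128)&(h[...,1]>150);m[:130]=0;m[:,:285]=0;m[265:]=0;m[:,500:]=0
v,u=np.nonzero(m);X=cast("top",np.c_[u,v],.08);print('crate',cv2.minAreaRect(X[:,:2].astype(np.float32)*1000))
E
```

```text
Traceback (most recent call last):
  File "h.py", line 17, in grip
    v,u=np.nonzero(red(p,box));P=pts(n,v,u,d);P=P[d[v,u]>0];return u,v,P
                   ~~~^^^^^^^
  File "h.py", line 15, in red
    n,l,s,_=cv2.connectedComponentsWithStats(m);return l==1+s[1:,4].argmax()
                                                            ~~~~~~~~~~~~~~^^
ValueError: attempt to get argmax of an empty sequence
```

```bash
sed -i 's/>190)/>150)/; s/<6)|/<8)|/; s/>174/>170/; s/>90)/>60)/' h.py
cat > m.py <<'E'
from h import *
f=np.load("pics/top0.npz");print(cv2.cvtColor(f['p'],cv2.COLOR_RGB2HSV)[200,328:350].tolist())
for n,b in (("top",(310,155,365,250)),("scene",(265,155,315,225))):
    f=np.load(f"pics/{n}0.npz");p,d=f['p'],f['d'];u,v,P=grip(n,p,d,b)
    print(n,len(u),(u.min(),u.max(),v.min(),v.max()),'z pct',np.percentile(P[:,2],[5,25,50,75,95]).round(4))
    if n=="top":
        X=cast(n,np.c_[u,v],.166)[:,:2]
    else:
        X=P[np.abs(P[:,2]-.155)<.02][:,:2]
    rc=cv2.minAreaRect(X.astype(np.float32)*1000);print(rc);bx=cv2.boxPoints(rc)
    D=P[(P[:,2]>.135)][:,:2];print('depth rect',cv2.minAreaRect(D.astype(np.float32)*1000),len(D))
    w,V=np.linalg.eigh(np.cov(X.T));a=V[:,1];print('pca deg',np.degrees(np.arctan2(a[1],a[0])),'mean',X.mean(0))
f=np.load("pics/top0.npz")
h=cv2.cvtColor(f['p'],cv2.COLOR_RGB2HSV)
m=(h[...,0]>98)&(h[...,0]<128)&(h[...,1]>150);m[:130]=0;m[:,:285]=0;m[265:]=0;m[:,500:]=0
v,u=np.nonzero(m);X=cast("top",np.c_[u,v],.08);print('crate',cv2.minAreaRect(X[:,:2].astype(np.float32)*1000))
E
python3 m.py
```

```text
[[177, 73, 63], [176, 93, 66], [179, 85, 72], [179, 70, 77], [178, 57, 76], [4, 56, 77], [178, 126, 87], [179, 167, 125], [179, 171, 143], [0, 170, 147], [0, 170, 147], [0, 167, 145], [179, 166, 132], [0, 98, 104], [3, 22, 114], [11, 18, 114], [4, 42, 103], [0, 60, 94], [2, 68, 105], [1, 53, 105], [177, 28, 81], [0, 14, 94]]
top 298 (np.int64(329), np.int64(344), np.int64(179), np.int64(228)) z pct [0.1616 0.1642 0.1657 0.1673 0.1701]
((552.4116821289062, 125.8018569946289), (16.074508666992188, 124.54371643066406), 76.92798614501953)
depth rect ((552.7435913085938, 125.88941955566406), (16.106548309326172, 125.24079132080078), 77.28715515136719) 298
pca deg 167.78112487212505 mean [0.55013501 0.12687458]
scene 261 (np.int64(278), np.int64(297), np.int64(169), np.int64(203)) z pct [0.1554 0.1638 0.1659 0.1672 0.1689]
((554.353515625, 126.80933380126953), (17.56584930419922, 130.0091552734375), 77.53170013427734)
depth rect ((554.353515625, 126.80933380126953), (17.56584930419922, 130.0091552734375), 77.53170013427734) 260
pca deg 167.3286085145825 mean [0.55935898 0.12717239]
crate ((543.8361206054688, -30.965057373046875), (216.6646270751953, 287.7760009765625), 0.7913480401039124)
```

Both views agree. The grip centre is at about (0.553, 0.126), its axis lies at -12.6° and its top is at z = 0.166. The white-lid jar is on the +x side, so I'll grip 8 mm that way, at (0.561, 0.124).

{"method": "apply_moves", "body": {"motion": [{"xyz":[25,-20,0],"jaw":1},{"xyz":[60,-47,0],"jaw":1},{"xyz":[100,-78,0],"jaw":1},{"xyz":[140,-110,0],"jaw":1},{"xyz":[180,-141,0],"jaw":1}]}}

```text
validation failed for argument at $.mo...
```

{"method": "apply_moves", "body": {"motion": [{"xyz":[25.0,-20.0,0.0],"twist":0.0,"jaw":1.0},{"xyz":[60.0,-47.0,0.0],"twist":0.0,"jaw":1.0},{"xyz":[100.0,-78.0,0.0],"twist":0.0,"jaw":1.0},{"xyz":[140.0,-110.0,0.0],"twist":0.0,"jaw":1.0},{"xyz":[180.0,-141.0,0.0],"twist":0.0,"jaw":1.0}]}}

```text
time: 0.72
ee_pos: [0.3272, -0.3032, 0.248]
tcp_rot: [-180.0, 0.0, 23.2]
wrist_force: [0.8, 0.3, 1.1]
opening: 0.0856
grasp_force: 0.0
```

Twist turned out to be required, and the move went as planned.

{"method": "apply_moves", "body": {"motion": [{"xyz":[40,-31,0],"twist":0,"jaw":1},{"xyz":[80,-63,0],"twist":0,"jaw":1},{"xyz":[120,-94,0],"twist":0,"jaw":1},{"xyz":[160,-125,0],"twist":0,"jaw":1},{"xyz":[200,-157,0],"twist":0,"jaw":1}]}}

```text
time: 1.35
ee_pos: [0.4491, -0.0799, 0.2481]
tcp_rot: [-180.0, 0.0, 23.2]
wrist_force: [1.0, -0.9, -0.4]
opening: 0.0853
grasp_force: 0.0
```

{"method": "apply_moves", "body": {"motion": [{"xyz":[40,-31,0],"twist":0.125,"jaw":1},{"xyz":[80,-62,0],"twist":0.25,"jaw":1},{"xyz":[120,-94,0],"twist":0.375,"jaw":1},{"xyz":[155,-121,0],"twist":0.5,"jaw":1},{"xyz":[184,-144,0],"twist":0.626,"jaw":1}]}}

```text
time: 1.98
ee_pos: [0.5514, -0.0022, 0.2472]
tcp_rot: [-175.7, 0.4, -2.3]
wrist_force: [-0.1, -0.4, 0.1]
opening: 0.0855
grasp_force: 0.0
```

{"method": "apply_moves", "body": {"motion": [{"xyz":[0,0,0],"twist":0,"jaw":1},{"xyz":[0,0,0],"twist":0,"jaw":1}]}}

```text
time: 2.22
ee_pos: [0.5504, -0.0026, 0.2481]
tcp_rot: [-175.7, 0.4, -2.3]
wrist_force: [-0.1, -0.3, -0.5]
opening: 0.0857
grasp_force: 0.0
```

```bash
python3 - <<'E'
from workcell import sensors, camera
from h import *
p,d=camera("scene"); cv2.imwrite("pics/scene1.png",cv2.resize(p[120:290,180:380,::-1],None,fx=3,fy=3)); np.savez("pics/scene1.npz",p=p,d=d)
o=sensors.get_obs();print(o['ee_pos'],o['tcp_rot'],o['q'])
E
```

```text
[ 0.55032806 -0.00239955  0.24826838] [-175.74211286    0.33548499   -2.26369776] [ -2.32169421   5.29771851  10.33531512  95.37739926   4.25754537
 179.94184405]
```

View pics/scene1.png

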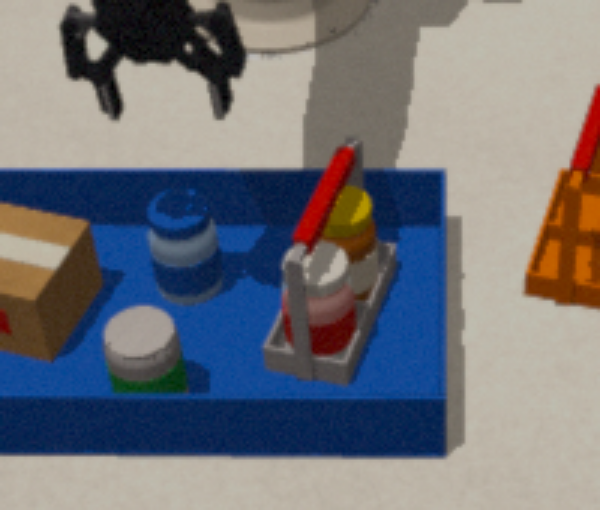

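The picture shows the caddy undisturbed, with its grip at crop pixels (350,155) to (303,245), and the gripper above the near wall. Joint 6 hit its 180° limit and tilted the tool, so I'll use the half-turned grasp (yaw 167.4) and check that the tilt goes away.

{"method": "apply_moves", "body": {"motion": [{"xyz":[0,0,0],"twist":-0.1,"jaw":1},{"xyz":[0,0,0],"twist":-0.28,"jaw":1},{"xyz":[0,0,0],"twist":-0.46,"jaw":1},{"xyz":[0,0,0],"twist":-0.64,"jaw":1},{"xyz":[0,0,0],"twist":-0.8,"jaw":1}]}}

```text
time: 2.9
ee_pos: [0.5503, -0.002, 0.2485]
tcp_rot: [-176.8, -2.9, 43.8]
wrist_force: [0.6, 0.1, 0.7]
opening: 0.0853
grasp_force: 0.0
```

The tilt persists, because twisting only turns about the tool's own z. The +180° stop of joint 6 caused it, so I'll unwind to the -180° stop, where the mirrored effect should cancel it.

{"method": "apply_moves", "body": {"motion": [{"xyz":[0,0,0],"twist":-0.18,"jaw":1},{"xyz":[0,0,0],"twist":-0.36,"jaw":1},{"xyz":[0,0,0],"twist":-0.54,"jaw":1},{"xyz":[0,0,0],"twist":-0.72,"jaw":1},{"xyz":[0,0,0],"twist":-0.9,"jaw":1}]}}

```text
time: 3.52
ee_pos: [0.5503, -0.002, 0.2485]
tcp_rot: [179.7, -4.3, 95.5]
wrist_force: [0.0, 0.0, -0.0]
opening: 0.0854
grasp_force: 0.0
```

{"method": "apply_moves", "body": {"motion": [{"xyz":[0,0,0],"twist":-0.18,"jaw":1},{"xyz":[0,0,0],"twist":-0.36,"jaw":1},{"xyz":[0,0,0],"twist":-0.54,"jaw":1},{"xyz":[0,0,0],"twist":-0.72,"jaw":1},{"xyz":[0,0,0],"twist":-0.9,"jaw":1}]}}

```text
time: 4.15
ee_pos: [0.5503, -0.0021, 0.2486]
tcp_rot: [176.5, -2.4, 147.1]
wrist_force: [-0.5, -0.8, -0.0]
opening: 0.0852
grasp_force: 0.0
```

{"method": "apply_moves", "body": {"motion": [{"xyz":[0,0,0],"twist":-0.18,"jaw":1},{"xyz":[0,0,0],"twist":-0.36,"jaw":1},{"xyz":[0,0,0],"twist":-0.54,"jaw":1},{"xyz":[0,0,0],"twist":-0.72,"jaw":1},{"xyz":[0,0,0],"twist":-0.9,"jaw":1}]}}

```text
time: 4.78
ee_pos: [0.5503, -0.002, 0.2485]
tcp_rot: [175.9, 1.2, -161.4]
wrist_force: [-0.1, -0.2, 0.3]
opening: 0.0853
grasp_force: 0.0
```

{"method": "apply_moves", "body": {"motion": [{"xyz":[0,0,0],"twist":-0.18,"jaw":1},{"xyz":[0,0,0],"twist":-0.36,"jaw":1},{"xyz":[0,0,0],"twist":-0.54,"jaw":1},{"xyz":[0,0,0],"twist":-0.72,"jaw":1},{"xyz":[0,0,0],"twist":-0.9,"jaw":1}]}}

```text
time: 5.4
ee_pos: [0.5503, -0.002, 0.2486]
tcp_rot: [178.4, 4.0, -109.9]
wrist_force: [0.1, -1.3, -0.1]
opening: 0.0855
grasp_force: 0.0
```

{"method": "apply_moves", "body": {"motion": [{"xyz":[0,0,0],"twist":-0.18,"jaw":1},{"xyz":[0,0,0],"twist":-0.36,"jaw":1},{"xyz":[0,0,0],"twist":-0.54,"jaw":1},{"xyz":[0,0,0],"twist":-0.72,"jaw":1},{"xyz":[0,0,0],"twist":-0.9,"jaw":1}]}}

```text
time: 6.02
ee_pos: [0.5503, -0.002, 0.2486]
tcp_rot: [-177.9, 3.7, -58.2]
wrist_force: [-0.2, 0.1, 0.3]
opening: 0.0851
grasp_force: 0.0
```

```bash
python3 -c "
from workcell import sensors
o=sensors.get_obs();print(o['time'],o['ee_pos'],o['tcp_rot'],o['q'])"
```

```text
6.025 [ 0.55031956 -0.00204603  0.24855395] [-177.86459497    3.69539559  -58.16153085] [  -2.28440899    5.26657704   10.33389111   95.37092515    4.25647365
 -124.06526564]
```

{"method": "apply_moves", "body": {"motion": [{"xyz":[0,0,0],"twist":-0.18,"jaw":1},{"xyz":[0,0,0],"twist":-0.36,"jaw":1},{"xyz":[0,0,0],"twist":-0.54,"jaw":1},{"xyz":[0,0,0],"twist":-0.72,"jaw":1},{"xyz":[0,0,0],"twist":-0.9,"jaw":1}]}}

```text
time: 6.65
ee_pos: [0.5503, -0.002, 0.2486]
tcp_rot: [-175.8, 0.6, -6.6]
wrist_force: [-0.2, -0.5, 1.0]
opening: 0.0853
grasp_force: 0.0
```

{"method": "apply_moves", "body": {"motion": [{"xyz":[0,0,0],"twist":-0.17,"jaw":1}]}}

```text
time: 6.78
ee_pos: [0.5501, 0.021, 0.2484]
tcp_rot: [-176.8, -0.1, 0.6]
wrist_force: [-0.4, 0.2, -1.0]
opening: 0.0853
grasp_force: 0.0
```

{"method": "apply_moves", "body": {"motion": [{"xyz":[0,0,0],"twist":0,"jaw":1}]}}

```text
time: 6.9
ee_pos: [0.55, 0.0228, 0.2486]
tcp_rot: [-176.7, -0.1, 0.7]
wrist_force: [-0.5, -0.5, 0.5]
opening: 0.0854
grasp_force: 0.0
```

```bash
python3 -c "
from workcell import sensors
o=sensors.get_obs();print(o['time'],o['ee_pos'],o['tcp_rot'],o['q'])"
```

```text
6.9 [0.55000285 0.0227915  0.2485921 ] [-1.76734195e+02 -5.49534569e-02  7.01291413e-01] [   0.78364665    4.95334993   10.03663248   95.02362989    3.26572301
 -179.91751084]
```

The mirrored effect works: the tilt dropped from 4.3° to 3.3°. I'll repeat it, pushing back in y as well.

{"method": "apply_moves", "body": {"motion": [{"xyz":[0,25,0],"twist":-0.17,"jaw":1},{"xyz":[0,25,0],"twist":-0.17,"jaw":1}]}}

```text
time: 7.15
ee_pos: [0.5447, 0.0557, 0.247]
tcp_rot: [-179.2, -0.5, 5.4]
wrist_force: [-0.6, -0.2, 0.3]
opening: 0.0851
grasp_force: 0.0
```

```bash
python3 -c "
from workcell import sensors
o=sensors.get_obs();print(o['time'],o['ee_pos'],o['tcp_rot'],o['q'])"
```

```text
7.15 [0.54472515 0.0557288  0.24704283] [-179.21329621   -0.48614807    5.42514548] [   5.45649253    4.12734713    9.02844688   94.41452132    0.7864377
 -179.96865113]
```

{"method": "apply_moves", "body": {"motion": [{"xyz":[0,8,0],"twist":-0.06,"jaw":1},{"xyz":[0,8,0],"twist":-0.06,"jaw":1}]}}

```text
time: 7.4
ee_pos: [0.5435, 0.0665, 0.2468]
tcp_rot: [179.9, -0.5, 7.0]
wrist_force: [-0.2, 0.8, -0.7]
opening: 0.0852
grasp_force: 0.0
```

```bash
python3 -c "
from workcell import sensors
o=sensors.get_obs();print(o['time'],o['ee_pos'],o['tcp_rot'],o['q'])"
```

```text
7.4 [0.54345415 0.06648077 0.24681754] [179.91405894  -0.51202466   6.96511468] [ 7.01663623e+00  4.09068062e+00  8.96711528e+00  9.43644875e+01
 -8.64014375e-02 -1.79948480e+02]
```

The tilt is down to 0.5°. Now I turn to yaw 167.4, which is +3.484 rad in total.

{"method": "apply_moves", "body": {"motion": [{"xyz":[0,0,0],"twist":0.18,"jaw":1},{"xyz":[0,0,0],"twist":0.36,"jaw":1},{"xyz":[0,0,0],"twist":0.54,"jaw":1},{"xyz":[0,0,0],"twist":0.72,"jaw":1},{"xyz":[0,0,0],"twist":0.9,"jaw":1}]}}

```text
time: 8.02
ee_pos: [0.5436, 0.0655, 0.2467]
tcp_rot: [-179.7, -0.4, -45.0]
wrist_force: [0.3, 0.4, 0.8]
opening: 0.0854
grasp_force: 0.0
```

{"method": "apply_moves", "body": {"motion": [{"xyz":[0,0,0],"twist":0.18,"jaw":1},{"xyz":[0,0,0],"twist":0.36,"jaw":1},{"xyz":[0,0,0],"twist":0.54,"jaw":1},{"xyz":[0,0,0],"twist":0.72,"jaw":1},{"xyz":[0,0,0],"twist":0.9,"jaw":1}]}}

```text
time: 8.65
ee_pos: [0.5436, 0.0655, 0.2467]
tcp_rot: [-179.5, 0.0, -96.6]
wrist_force: [0.1, -0.9, -0.6]
opening: 0.0853
grasp_force: 0.0
```

{"method": "apply_moves", "body": {"motion": [{"xyz":[0,0,0],"twist":0.18,"jaw":1},{"xyz":[0,0,0],"twist":0.36,"jaw":1},{"xyz":[0,0,0],"twist":0.54,"jaw":1},{"xyz":[0,0,0],"twist":0.72,"jaw":1},{"xyz":[0,0,0],"twist":0.9,"jaw":1}]}}

```text
time: 9.28
ee_pos: [0.5436, 0.0655, 0.2467]
tcp_rot: [-179.7, 0.4, -148.2]
wrist_force: [-0.6, 0.0, -0.5]
opening: 0.0852
grasp_force: 0.0
```

{"method": "apply_moves", "body": {"motion": [{"xyz":[0,0,0],"twist":0.18,"jaw":1},{"xyz":[0,0,0],"twist":0.36,"jaw":1},{"xyz":[0,0,0],"twist":0.54,"jaw":1},{"xyz":[0,0,0],"twist":0.72,"jaw":1},{"xyz":[0,0,0],"twist":0.784,"jaw":1}]}}

```text
time: 9.9
ee_pos: [0.5436, 0.0655, 0.2467]
tcp_rot: [179.9, 0.5, 167.0]
wrist_force: [0.0, 0.2, -0.5]
opening: 0.0854
grasp_force: 0.0
```

```bash
cat > t.py <<'E'
import sys,numpy as np
from scipy.spatial.transform import Rotation as R
from workcell import sensors
o=sensors.get_obs();r=R.from_euler('xyz',o['tcp_rot'],degrees=True)
print(o['time'],o['ee_pos'].round(4),o['tcp_rot'].round(2),o['q'].round(1),o['wrist_force'].round(1),o['torque'].round(2),o['opening'],o['grasp_force'])
if len(sys.argv)>3: print('tool shift mm',(r.inv().apply(np.array(sys.argv[1:4],float)-o['ee_pos'])*1000).round(1))
E
python3 t.py 0.561 0.124 0.247
```

```text
9.9 [0.5436 0.0655 0.2467] [179.9    0.5  167.03] [ 6.9  4.1  9.  94.4 -0.1 19.9] [ 0.   0.2 -0.5] [0.04 0.03 0.01] 0.08542059343562863 0.0
tool shift mm [-3.8 60.9 -0.2]
```

{"method": "apply_moves", "body": {"motion": [{"xyz":[-1,20,0],"twist":0,"jaw":1},{"xyz":[-3,50,0],"twist":0,"jaw":1},{"xyz":[-3.8,61,0],"twist":-0.006,"jaw":1},{"xyz":[-3.8,61,20],"twist":-0.006,"jaw":1},{"xyz":[-3.8,61,45],"twist":-0.006,"jaw":1}]}}

```text
time: 10.52
ee_pos: [0.5614, 0.1252, 0.2017]
tcp_rot: [179.9, 0.6, 167.7]
wrist_force: [0.8, -0.0, -0.6]
opening: 0.0852
grasp_force: 0.0
```

```bash
python3 t.py 0.561 0.124 0.153; python3 - <<'E'
from h import *
from workcell import camera
p,d=camera("scene"); cv2.imwrite("pics/scene2.png",cv2.resize(p[120:290,200:400,::-1],None,fx=3,fy=3))
q,e=camera("top"); cv2.imwrite("pics/top2.png",cv2.resize(q[120:270,260:460,::-1],None,fx=3,fy=3))
E
```

```text
10.525 [0.5614 0.1252 0.2017] [179.89   0.56 167.73] [12.6  7.2  7.3 89.6 -0.1 24.9] [ 0.8 -0.  -0.6] [-0.01 -0.01 -0.04] 0.08515474322950851 0.0
tool shift mm [ 0.6 -1.4 48.7]
```

View pics/scene2.png

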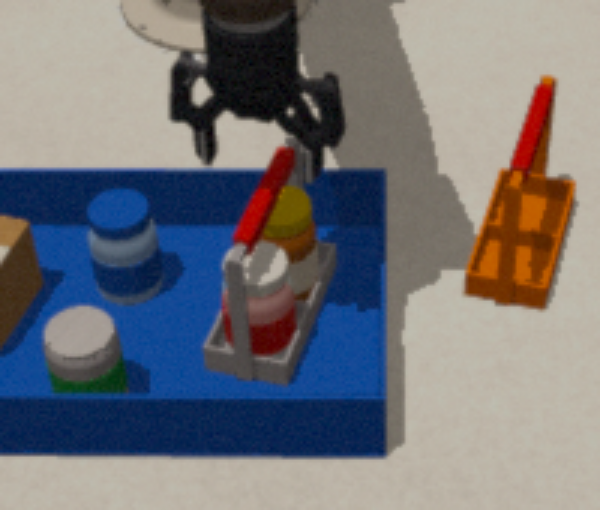

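The open fingers, with tips at crop pixels (208,160) and (318,175), straddle the grip at (265,200). I descend and close gently.

{"method": "apply_moves", "body": {"motion": [{"xyz":[0.5,-1,12],"twist":0,"jaw":1},{"xyz":[0.5,-1,24],"twist":0,"jaw":1},{"xyz":[0.5,-1,36],"twist":0,"jaw":1},{"xyz":[0.5,-1,48],"twist":0,"jaw":1},{"xyz":[0.5,-1,48],"twist":0,"jaw":1}]}}

```text
time: 11.25
ee_pos: [0.5603, 0.1237, 0.1527]
tcp_rot: [180.0, 0.4, 167.6]
wrist_force: [-0.2, 0.7, -0.7]
opening: 0.0857
grasp_force: 0.0
```

```bash
python3 t.py 0.561 0.124 0.153; python3 - <<'E'
from h import *
from workcell import camera
p,d=camera("scene"); cv2.imwrite("pics/scene3.png",cv2.resize(p[120:290,200:400,::-1],None,fx=3,fy=3))
E
```

```text
11.25 [0.5603 0.1237 0.1527] [179.95   0.41 167.64] [12.5  7.   1.7 84.3 -0.1 24.9] [-0.2  0.7 -0.7] [ 0.03  0.04 -0.04] 0.08568908040255707 0.0
tool shift mm [-0.7  0.4 -0.3]
```

View pics/scene3.png

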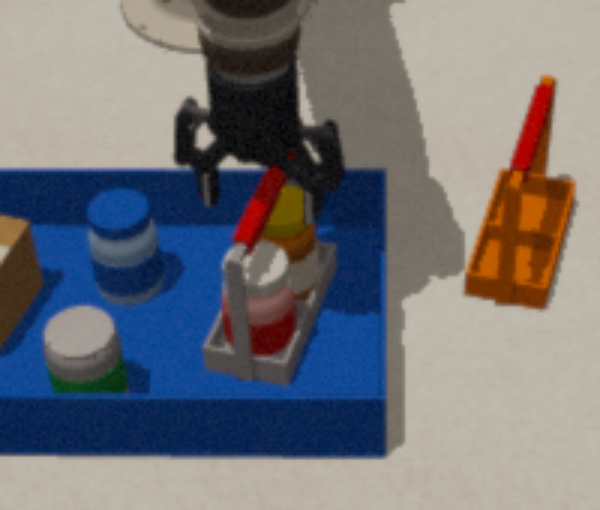

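The fingers are on either side of the grip, at (208,200) and (315,210), so I close.

{"method": "apply_moves", "body": {"motion": [{"xyz":[0,0,0],"twist":0,"jaw":0.4},{"xyz":[0,0,0],"twist":0,"jaw":0},{"xyz":[0,0,0],"twist":0,"jaw":-0.3},{"xyz":[0,0,0],"twist":0,"jaw":-0.5},{"xyz":[0,0,0],"twist":0,"jaw":-0.6}], "grip_force": 30}}

```text
time: 11.92
ee_pos: [0.5609, 0.124, 0.154]
tcp_rot: [179.9, 0.5, 167.6]
wrist_force: [0.5, 1.7, 1.1]
opening: 0.0174
grasp_force: 25.3
```

{"method": "apply_moves", "body": {"motion": [{"xyz":[0,0,0],"twist":0,"jaw":-0.7},{"xyz":[0,0,0],"twist":0,"jaw":-0.8},{"xyz":[0,0,0],"twist":0,"jaw":-1},{"xyz":[0,0,0],"twist":0,"jaw":-1},{"xyz":[0,0,0],"twist":0,"jaw":-1}], "grip_force": 30}}

```text
time: 12.55
ee_pos: [0.5608, 0.124, 0.1541]
tcp_rot: [179.9, 0.5, 167.6]
wrist_force: [0.1, 2.6, 3.2]
opening: 0.0174
grasp_force: 29.9
```

{"method": "apply_moves", "body": {"motion": [{"xyz":[0,0,0],"twist":0,"jaw":-1},{"xyz":[0,0,0],"twist":0,"jaw":-1},{"xyz":[0,0,0],"twist":0,"jaw":-1}], "grip_force": 80}}

```text
time: 12.92
ee_pos: [0.5609, 0.124, 0.1542]
tcp_rot: [179.9, 0.5, 167.6]
wrist_force: [0.2, 3.0, 6.1]
opening: 0.0165
grasp_force: 79.4
```

```bash
python3 t.py
```

```text
12.925 [0.5609 0.124  0.1542] [179.89   0.53 167.64] [12.5  6.9  1.8 84.3 -0.1 24.9] [0.2 3.  6.1] [ 0.56  0.   -0.04] 0.016464381073062553 79.354909658432
```

Firmly gripped. I start with a small slow lift and check it.

{"method": "apply_moves", "body": {"motion": [{"xyz":[0,0,-2],"twist":0,"jaw":-1},{"xyz":[0,0,-5],"twist":0,"jaw":-1},{"xyz":[0,0,-9],"twist":0,"jaw":-1},{"xyz":[0,0,-13],"twist":0,"jaw":-1},{"xyz":[0,0,-15],"twist":0,"jaw":-1}]}}

```text
time: 13.55
ee_pos: [0.5607, 0.1239, 0.1692]
tcp_rot: [179.9, 0.5, 167.6]
wrist_force: [0.9, 0.1, -6.8]
opening: 0.0165
grasp_force: 78.1
```

{"method": "apply_moves", "body": {"motion": [{"xyz":[0,0,0],"twist":0,"jaw":-1},{"xyz":[0,0,0],"twist":0,"jaw":-1}]}}

```text
time: 13.8
ee_pos: [0.5606, 0.1239, 0.1688]
tcp_rot: [179.9, 0.5, 167.6]
wrist_force: [0.4, 0.8, -6.0]
opening: 0.0168
grasp_force: 78.1
```

```bash
python3 t.py; python3 - <<'E'
from h import *
from workcell import camera
p,d=camera("scene"); cv2.imwrite("pics/scene4.png",cv2.resize(p[120:290,200:400,::-1],None,fx=3,fy=3))
E
```

```text
13.8 [0.5606 0.1239 0.1688] [179.91   0.5  167.64] [12.5  6.9  3.4 86.  -0.1 24.9] [ 0.4  0.8 -6. ] [-0.01  0.01 -0.  ] 0.016761977914609073 78.1235933303833
```

View pics/scene4.png

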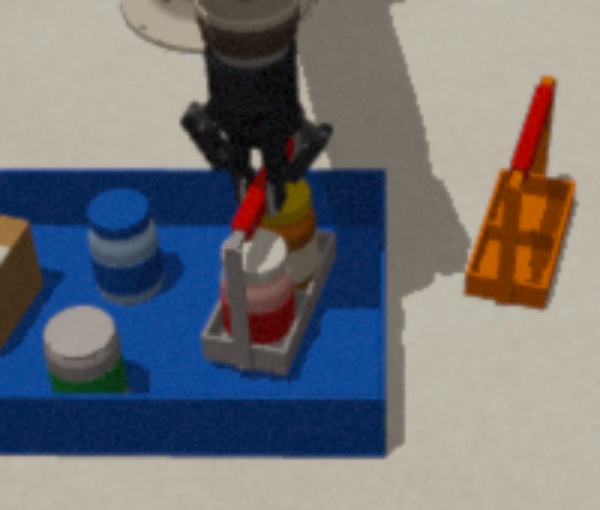

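The caddy hangs level at about 6 N with almost no moment, and both jars are upright (tray front edge at crop y≈365). I lift the rest of the way.

{"method": "apply_moves", "body": {"motion": [{"xyz":[0,0,-3],"twist":0,"jaw":-1},{"xyz":[0,0,-9],"twist":0,"jaw":-1},{"xyz":[0,0,-18],"twist":0,"jaw":-1},{"xyz":[0,0,-28],"twist":0,"jaw":-1},{"xyz":[0,0,-38],"twist":0,"jaw":-1}]}}

```text
time: 14.48
ee_pos: [0.5604, 0.1239, 0.2079]
tcp_rot: [179.9, 0.5, 167.6]
wrist_force: [1.0, 0.3, -7.0]
opening: 0.0169
grasp_force: 78.2
```

{"method": "apply_moves", "body": {"motion": [{"xyz":[0,0,-10],"twist":0,"jaw":-1},{"xyz":[0,0,-20],"twist":0,"jaw":-1},{"xyz":[0,0,-30],"twist":0,"jaw":-1},{"xyz":[0,0,-40],"twist":0,"jaw":-1},{"xyz":[0,0,-50],"twist":0,"jaw":-1}]}}

```text
time: 15.1
ee_pos: [0.5599, 0.1239, 0.2576]
tcp_rot: [179.9, 0.5, 167.6]
wrist_force: [-0.9, 0.5, -6.2]
opening: 0.0168
grasp_force: 78.2
```

{"method": "apply_moves", "body": {"motion": [{"xyz":[0,0,-10],"twist":0,"jaw":-1},{"xyz":[0,0,-20],"twist":0,"jaw":-1},{"xyz":[0,0,-30],"twist":0,"jaw":-1},{"xyz":[0,0,-40],"twist":0,"jaw":-1},{"xyz":[0,0,-47],"twist":0,"jaw":-1}]}}

```text
time: 15.72
ee_pos: [0.5595, 0.1239, 0.3046]
tcp_rot: [179.9, 0.5, 167.6]
wrist_force: [-1.1, 0.1, -6.9]
opening: 0.0166
grasp_force: 78.2
```

{"method": "apply_moves", "body": {"motion": [{"xyz":[0,0,-4],"twist":0,"jaw":-1},{"xyz":[0,0,-5],"twist":0,"jaw":-1},{"xyz":[0,0,-5],"twist":0,"jaw":-1},{"xyz":[0,0,-5],"twist":0,"jaw":-1},{"xyz":[0,0,-5],"twist":0,"jaw":-1}]}}

```text
time: 16.35
ee_pos: [0.5593, 0.1239, 0.3087]
tcp_rot: [179.9, 0.5, 167.6]
wrist_force: [-0.6, -0.2, -7.2]
opening: 0.0169
grasp_force: 78.2
```

```bash
python3 t.py; python3 - <<'E'
from h import *
from workcell import camera
p,d=camera("scene"); cv2.imwrite("pics/scene5.png",cv2.resize(p[80:290,130:400,::-1],None,fx=2.8,fy=2.8))
E
```

```text
16.35 [0.5593 0.1239 0.3087] [179.91   0.49 167.64] [ 1.260e+01  9.700e+00  2.210e+01  1.019e+02 -1.000e-01  2.490e+01] [-0.6 -0.2 -7.2] [ 0.04 -0.04  0.  ] 0.01689270044085593 78.18403959274292
```

View pics/scene5.png

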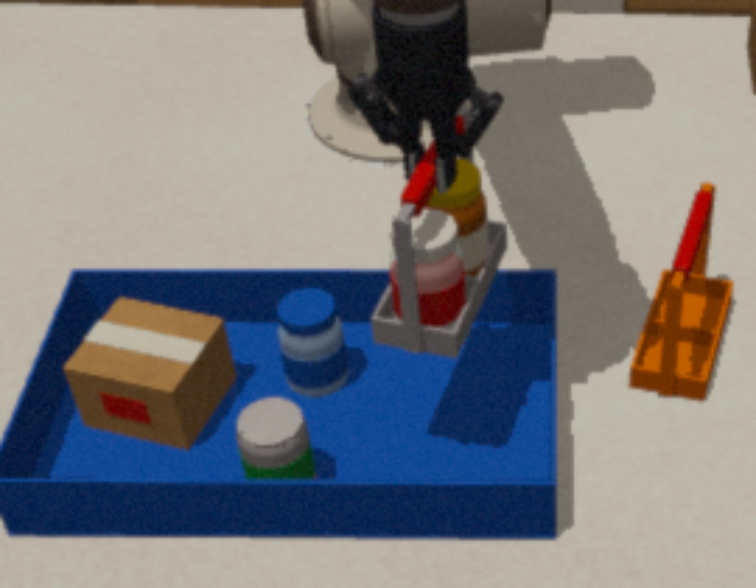

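The caddy is up with its underside at about z = 0.16, some 8 cm above the rim (bottom front edge near crop (420,345)). Both jars are upright and the other goods are undisturbed, so now I hold.

{"method": "apply_moves", "body": {"motion": [{"xyz":[0,0,0],"twist":0,"jaw":-1},{"xyz":[0,0,0],"twist":0,"jaw":-1},{"xyz":[0,0,0],"twist":0,"jaw":-1},{"xyz":[0,0,0],"twist":0,"jaw":-1},{"xyz":[0,0,0],"twist":0,"jaw":-1}]}}

```text
time: 17.02
ee_pos: [0.5594, 0.1239, 0.3089]
tcp_rot: [179.9, 0.5, 167.6]
wrist_force: [0.6, -0.2, -6.2]
opening: 0.0165
grasp_force: 78.2
```

{"method": "apply_moves", "body": {"motion": [{"xyz":[0,0,0],"twist":0,"jaw":-1},{"xyz":[0,0,0],"twist":0,"jaw":-1},{"xyz":[0,0,0],"twist":0,"jaw":-1},{"xyz":[0,0,0],"twist":0,"jaw":-1},{"xyz":[0,0,0],"twist":0,"jaw":-1}]}}

```text
time: 17.65
ee_pos: [0.5594, 0.1239, 0.3089]
tcp_rot: [179.9, 0.5, 167.6]
wrist_force: [1.0, 0.1, -6.3]
opening: 0.0168
grasp_force: 78.2
```

{"method": "apply_moves", "body": {"motion": [{"xyz":[0,0,0],"twist":0,"jaw":-1},{"xyz":[0,0,0],"twist":0,"jaw":-1},{"xyz":[0,0,0],"twist":0,"jaw":-1},{"xyz":[0,0,0],"twist":0,"jaw":-1},{"xyz":[0,0,0],"twist":0,"jaw":-1}]}}

```text
time: 18.27
ee_pos: [0.5594, 0.1239, 0.3089]
tcp_rot: [179.9, 0.5, 167.6]
wrist_force: [-0.4, -0.1, -6.5]
opening: 0.0167
grasp_force: 78.2
```

{"method": "apply_moves", "body": {"motion": [{"xyz":[0,0,0],"twist":0,"jaw":-1},{"xyz":[0,0,0],"twist":0,"jaw":-1},{"xyz":[0,0,0],"twist":0,"jaw":-1},{"xyz":[0,0,0],"twist":0,"jaw":-1},{"xyz":[0,0,0],"twist":0,"jaw":-1}]}}

```text
time: 18.9
ee_pos: [0.5594, 0.1239, 0.3089]
tcp_rot: [179.9, 0.5, 167.6]
wrist_force: [-0.1, 0.8, -6.0]
opening: 0.017
grasp_force: 78.2
```

{"method": "apply_moves", "body": {"motion": [{"xyz":[0,0,0],"twist":0,"jaw":-1},{"xyz":[0,0,0],"twist":0,"jaw":-1},{"xyz":[0,0,0],"twist":0,"jaw":-1},{"xyz":[0,0,0],"twist":0,"jaw":-1},{"xyz":[0,0,0],"twist":0,"jaw":-1}]}}

```text
time: 19.52
ee_pos: [0.5594, 0.1239, 0.3089]
tcp_rot: [179.9, 0.5, 167.6]
wrist_force: [-0.4, -0.2, -6.4]
opening: 0.0171
grasp_force: 78.2
```

{"method": "apply_moves", "body": {"motion": [{"xyz":[0,0,0],"twist":0,"jaw":-1},{"xyz":[0,0,0],"twist":0,"jaw":-1},{"xyz":[0,0,0],"twist":0,"jaw":-1},{"xyz":[0,0,0],"twist":0,"jaw":-1},{"xyz":[0,0,0],"twist":0,"jaw":-1}]}}

```text
time: 20.15
ee_pos: [0.5594, 0.1239, 0.3089]
tcp_rot: [179.9, 0.5, 167.6]
wrist_force: [0.1, 0.1, -6.4]
opening: 0.0167
grasp_force: 78.2
```

{"method": "apply_moves", "body": {"motion": [{"xyz":[0,0,0],"twist":0,"jaw":-1},{"xyz":[0,0,0],"twist":0,"jaw":-1},{"xyz":[0,0,0],"twist":0,"jaw":-1},{"xyz":[0,0,0],"twist":0,"jaw":-1},{"xyz":[0,0,0],"twist":0,"jaw":-1}]}}

```text
time: 20.78
ee_pos: [0.5594, 0.1239, 0.3089]
tcp_rot: [179.9, 0.5, 167.6]
wrist_force: [0.2, 0.8, -5.6]
opening: 0.0168
grasp_force: 78.2
```

```bash
python3 t.py; python3 - <<'E'
from h import *
from workcell import camera
p,d=camera("scene"); a=p[80:290,130:400,::-1]; b=cv2.resize(cv2.imread("pics/scene5.png"),(270,210),interpolation=cv2.INTER_AREA)
print('mean diff',cv2.absdiff(np.ascontiguousarray(a),b).mean())
cv2.imwrite("pics/scene6.png",cv2.resize(a[:140,100:230],None,fx=4,fy=4))
E
```

```text
20.775 [0.5594 0.1239 0.3089] [179.91   0.51 167.64] [ 1.250e+01  9.700e+00  2.210e+01  1.019e+02 -1.000e-01  2.490e+01] [ 0.2  0.8 -5.6] [ 0.04  0.06 -0.04] 0.01681725266565767 78.18405747413635
mean diff 2.3173544973544975
```

View pics/scene6.png

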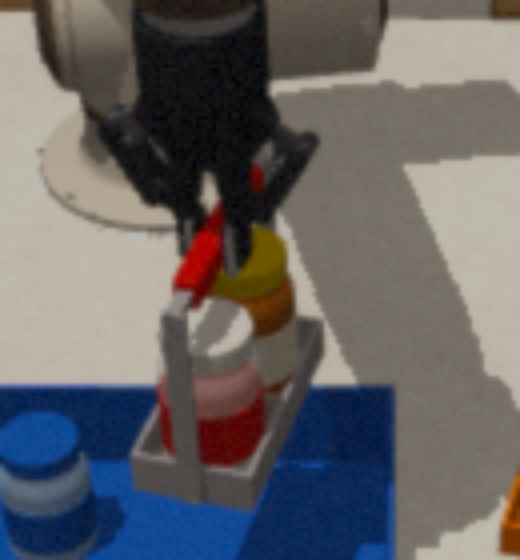

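After more than 4 s the caddy (tray at (220,470)) is still level and steady with both jars standing, so I hand in.

```bash
python3 -c "
from workcell import bot
print(bot.job_done())"
```

```text
the job is handed in; nothing more can be done
None
```

The job is handed in: the arm is holding the caddy by its handle about 8 cm above the crate's rim, level to about half a degree and held still for over 4 s, with both jars standing and the other goods where they were.

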